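# Pull the spent water-filter cartridge

## Task

The cartridge in the counter-top water filter is spent and stuck on its seal. Take the red-handled puller from its wooden stand, screw it clockwise into the brass socket of the cartridge until it is fully home, draw the cartridge straight up out of the well and set it down gently, upright, in the middle of the round bamboo coaster, with the puller left screwed in. Use only light force on the cartridge, do not touch it with the gripper, keep it upright, and leave everything else where it is.

Things in the scene. Friction and masses are not known exactly. Their poses are not given: they have to be found in the camera images.
- puller: Steel puller rod, 130 g, 86 mm tall, z up the rod, origin at the nose tip (bottom). Shaft 12 mm thick, nose tapering to 6 mm over the lowest 6 mm; flange (36 mm wide) at 33 to 37 mm. Starts upright in the stand, tip 12 mm above the counter; lifts straight out, clear after 40 mm.
- puller_grip (a point): Centre of the puller's red wing handle, 71 mm above its tip. The handle is 50 mm long along x, 14 mm thick along y, 30 mm tall: pinch it across the 14 mm, along y.
- puller_pin (a point): Middle of the puller's round cross pin, 14 mm above its tip; the pin runs along the puller's x axis, 6 mm thick, 32 mm from end to end (16 mm to each side; both ends alike).
- stand: Wooden block, 85 (x) x 60 (y) x 45 mm high, fixed, with a slot along x (40 x 14.5 mm) in which the puller hangs by its flange. Origin at the centre of its underside.
- filter: Counter-top water filter: white block 150 (x) x 120 (y) x 75 mm high, fixed, with an upright round well (62 mm wide, floor 13 mm above the counter) in the middle of its top. Origin at the centre of its underside, under the well's axis; two short hose stubs stick out 30 mm at +x.
- cartridge: Spent cartridge, about 250 g: upright blue cylinder 56 mm wide, 58 mm tall, z up, origin at the centre of its underside. Stands on the floor of the well, top 4 mm below the block's rim. A seal holds it: about 10 to 20 N to pull up, over the first 47 mm; it must rise 62 mm to clear the block. Its brass socket is a two-start screw thread of under a quarter turn.
- socket_mouth (a point): Centre of the cartridge's top, 58 mm above its underside: a centre hole 15 mm wide for the puller's nose, crossed by a slot 9 mm wide, 34 mm long for the pin. The slot lies along the cartridge's x axis, but up to 0.45 rad to either side; this angle is not measured: look, or press the pin lightly (3 to 6 N) on the brass and turn until it drops. The socket itself stays put.
- thread_home (a point): Where the puller's tip is when fully home: 31 mm above the cartridge's underside. Pin resting on the brass: tip at 47 mm. Dropped through the slot: tip at 34.5 mm. Then clockwise seen from above: level for 10 degrees, down 3.5 mm evenly till 60 degrees, level to a hard stop at 72. Up-and-down play in the thread is only 1.8 mm: let the puller down as it turns.
- coaster: Round bamboo coaster, 100 mm wide, 8 mm thick, loose on the counter; origin at the centre of its underside.
- cap: the filter's own screw cap, a white disc 72 mm wide and 32 mm high with a bar on top, lying loose on the counter; origin at the centre of its underside
- pinch_bowl: yellow silicone pinch bowl, 90 mm wide, 40 mm high; origin at the centre of its underside
- measuring_cup: steel measuring cup, 76 mm wide, 50 mm high, flat handle; origin at the centre of its underside

How it is judged:
On the way, in this order (a step that is already met when the one before it is completed fails the run):
1. the puller is screwed fully home in the cartridge (tip less than 33.5 mm above the cartridge's underside, within 8 mm of its axis) while the cartridge still sits in the well (x of puller in the frame of cartridge between -0.008 and 0.008 m and y of puller in the frame of cartridge between -0.008 and 0.008 m and z of puller in the frame of cartridge below 0.0335 m and z of cartridge in the frame of filter below 0.018 m), for 0.1 s.
2. the cartridge has been drawn up 40 mm straight out of its seat by the puller (within 6 mm of the well's axis, tilted less than 0.15 rad) (x of puller in the frame of cartridge between -0.008 and 0.008 m and y of puller in the frame of cartridge between -0.008 and 0.008 m and z of cartridge in the frame of filter above 0.053 m and horizontal distance between cartridge and filter below 0.006 m and angle between cartridge's own z axis and vertical below 0.15 rad), for 0.05 s.
At the end, for the whole second after the job is handed in: The cartridge stands upright (within 0.08 rad) and at rest on the coaster, its axis within 20 mm of the coaster's centre, with the puller still screwed into it (tip under 37 mm above its underside, within 8 mm of its axis), and nothing is held (x of puller in the frame of cartridge between -0.008 and 0.008 m and y of puller in the frame of cartridge between -0.008 and 0.008 m and z of puller in the frame of cartridge below 0.037 m and horizontal distance between cartridge and coaster below 0.02 m and z of cartridge in the frame of coaster between 0.005 and 0.011 m and angle between cartridge's own z axis and vertical below 0.08 rad and linear speed of each of cartridge, puller below 0.02 m/s and contact force between cartridge and coaster above 0.5 N); the robot touches nothing.
It fails at once if the puller presses or pulls on the cartridge with more than 40 N (contact force between puller and cartridge above 40 N).
It fails at once if the gripper touches the cartridge (contact force between the fingers and cartridge above 1 N).
It fails at once if the cartridge is tilted more than 0.3 rad (angle between cartridge's own z axis and vertical above 0.3 rad).
It fails at once if the cartridge is set down on the coaster with more than 40 N (contact force between cartridge and coaster above 40 N).
It fails at once if the coaster or a bystander is moved more than 20 mm (distance of any of cap, pinch_bowl, measuring_cup, coaster from where it was at the start of the episode above 0.02 m).
It also fails if it takes over 72 s, if anything falls off the work surface, if the arm or the gripper's body presses on something with over 40 N, if the wrist force passes 120 N, or if a joint passes its speed limit or range.

## Robot

A 6-joint arm with a two-finger parallel gripper is mounted at the origin on the work surface. World frame = base frame: x ahead of the robot, y to its left, z up, the work surface at z = 0. Lengths are in m, angles in rad, forces in N, time in s.
With the tool pointing down it reaches from about 0.35 to 1 m from the base axis. Payload 7.1 kg.
Tool frame: the origin (TCP) lies at the very end of the fingers, on their centre line; the grasp point (between the pads) lies 19 mm behind it; z points along the fingers, y is the line along which they close (so a half turn about z gives the same grasp; the last joint's range is limited). The gripper opens to 85 mm and grips with 20 to 120 N. Pads are 22 mm wide; open, the fingers measure 114 mm over their backs; the gripper's body (76 mm by 85 mm) begins 54 mm behind the grasp point. The pads swing forward as they close: fully open they stand 13 mm farther back than shut.
Start: joints at [-1.144, 0.423, 1.63, -0, 1.089, -0.019], TCP at [0.27, -0.564, 0.231] pointing down, gripper open.
Joint ranges: [-3, 3], [-0.9, 2.11], [0.09, 2.58], [-1.31, 4.45], [0.11, 2.69], [-2.54, 2.54]. Speed limits (rad/s): [2.39, 2.39, 3.01, 3.14, 3.14, 3.14].

## Interface

Orientations are given as a 3x3 rotation matrix whose columns are the frame's x, y, z axes.
In Python, from rig import r, grab_frame, finish_job gives the robot as it stands. Calls block until the motion is done:
- r.move_to(position, orientation): joint-space move of the TCP to a pose.
- r.move_straight(position, ori=None, speed=0.15, f_stop=None): straight line of the TCP; ori=None keeps the orientation; speed is the mean speed in m/s. With f_stop (N) it stops when the force on the tool has changed by that much, and returns True; else False.
- r.move_joints(angles): joint-space move.
- r.command_gripper(opening, strength=None): finger opening in m; strength is the grip in N (None keeps the last); returns when the fingers have stopped.
- r.wait(seconds).
- r.ik(position, orientation): joint angles nearest the present ones, or None.
- grab_frame(name): name is "scene" or "top"; returns a dict with "img" (420x560x3 uint8, red, green, blue), "camera_matrix" (3x3 intrinsics, pixels), "world_from_camera" (4x4, takes a point from camera to world coordinates). Camera axes: x right, y up, looking along -z (the intrinsics and any distortion apply to the point x, -y, -z); pixel columns grow to the right and rows downward; lengths in m; the calibration is good to about 2 mm. A picture is of the moment at which its call begins. There is no depth.
A pose or a line that the arm cannot do raises r.Unreachable and nothing moves.
- finish_job(): hands the job in; it is judged then, once.
Readings, each from a call of its own:
- r.get_clock(): time.
- r.get_qpos(): joint angles.
- r.get_qd(): joint speeds.
- r.get_tau(): joint torques, N m.
- r.get_ee_pos(): TCP position.
- r.get_eef_rot(): TCP orientation.
- r.get_wrist_force(): force on the tool from outside, world axes, zero at the start.
- r.get_ft_torque(): the same for the moment, N m.
- r.get_width(): finger opening in m.
- r.get_finger_force(): force on a finger pad.
Only numpy, scipy, OpenCV 4.12 (cv2) and the standard library are available. Lean on these libraries where they do the work, as an engineer would, in place of code of your own. Each camera call takes 0.05 s, during which the arm holds its last target. There are 200 camera calls.

## Working session

There is one attempt and no reset: what is moved stays moved. The work goes in short steps, each a Python script; the robot and the scene stay as the last script left them, time stands still between calls to the robot, and variables do not carry over. Pictures are saved under pics/ and viewed, at most 10 in all, crops included, and the job is handed in when it is done.

```bash
mkdir -p pics; ls
python3 - <<'E'
from rig import r, grab_frame
import cv2,numpy as np,pickle
d={}
for n in("top","scene"):
    f=grab_frame(n);d[n]=f
    cv2.imwrite(f"pics/{n}0.png",f["img"][:,:,::-1])
    print(n,f["camera_matrix"].round(1).tolist(),f["world_from_camera"].round(3).tolist(),[k for k in f])
pickle.dump(d,open("f0.pkl","wb"));print(r.get_clock())
E
```

```text
pics
top [[396.4, 0.0, 272.6], [0.0, 396.4, 209.7], [0.0, 0.0, 1.0]] [[-0.026, 0.994, -0.104, 0.428], [-0.999, -0.028, -0.022, -0.006], [-0.025, 0.103, 0.994, 0.901], [0.0, 0.0, 0.0, 1.0]] ['img', 'camera_matrix', 'world_from_camera']
scene [[416.2, 0.0, 284.2], [0.0, 416.2, 212.6], [0.0, 0.0, 1.0]] [[0.43, -0.505, 0.748, 1.215], [0.903, 0.228, -0.366, -0.329], [0.015, 0.832, 0.554, 0.609], [0.0, 0.0, 0.0, 1.0]] ['img', 'camera_matrix', 'world_from_camera']
0.1
```

View pics/top0.png

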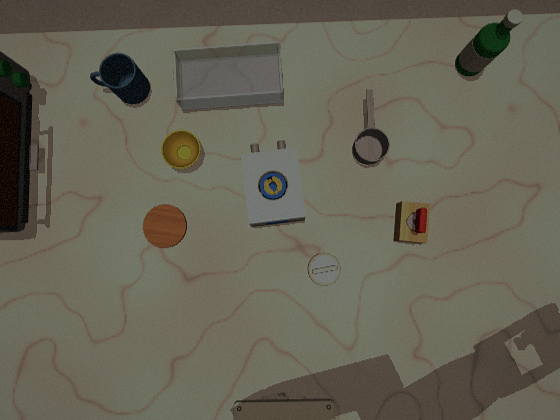

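View pics/scene0.png

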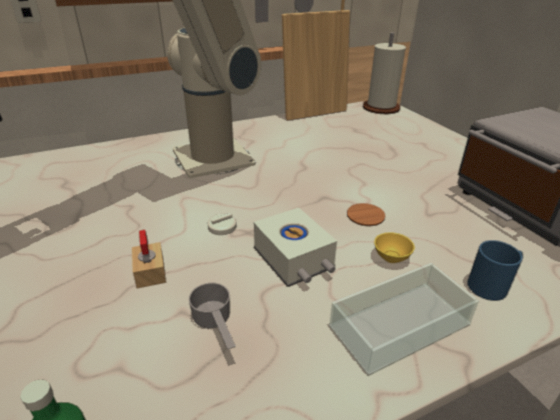

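The top view shows the filter at about (272,185), stand and red puller at (413,221), coaster at (165,226) and cap at (324,269). I'll zoom in on the stand and the socket.

```bash
cat > h.py <<'E'
import numpy as np,cv2
def ray(f,u,v):
    K=f["camera_matrix"];T=f["world_from_camera"]
    d=T[:3,:3]@np.array([(u-K[0,2])/K[0,0],-(v-K[1,2])/K[1,1],-1.]);return T[:3,3],d
def plane(f,u,v,z):
    o,d=ray(f,u,v);return o+d*(z-o[2])/d[2]
def tri(f,p,g,q):
    A=[];b=[]
    for F,P in((f,p),(g,q)):
        o,d=ray(F,*P);d/=np.linalg.norm(d);M=np.eye(3)-np.outer(d,d);A.append(M);b.append(M@o)
    return np.linalg.lstsq(np.vstack(A),np.hstack(b),rcond=None)[0]
def blobs(img,lo,hi,box,amin=20):
    h=cv2.cvtColor(img,cv2.COLOR_RGB2HSV);m=cv2.inRange(h,np.array(lo),np.array(hi))
    x0,y0,x1,y1=box;k=np.zeros_like(m);k[y0:y1,x0:x1]=m[y0:y1,x0:x1]
    c,_=cv2.findContours(k,cv2.RETR_EXTERNAL,cv2.CHAIN_APPROX_NONE)
    return k,sorted([a for a in c if cv2.contourArea(a)>=amin],key=cv2.contourArea)[::-1]
E
python3 - <<'E'
import pickle
from h import *
d=pickle.load(open("f0.pkl","rb"));t=d["top"]["img"];s=d["scene"]["img"]
c=lambda im,x,y,w:cv2.resize(im[y-w*3//4:y+w*3//4,x-w:x+w],(400,300),interpolation=cv2.INTER_CUBIC)
im=np.vstack([np.hstack([c(t,273,186,22),c(t,412,222,28)]),np.hstack([c(s,294,232,24),c(s,148,255,36)])])
cv2.imwrite("pics/crop0.png",cv2.convertScaleAbs(im[:,:,::-1],alpha=1.6))
# coaster, blue ring, red handle
for n,lo,hi,box in(("top",(3,90,60),(18,255,255),(135,195,195,255)),("top",(95,120,40),(125,255,255),(250,165,295,205)),("top",(0,150,60),(6,255,255),(400,195,440,245)),("scene",(95,120,40),(125,255,255),(270,215,320,250)),("scene",(0,150,60),(6,255,255),(130,225,160,265)),("scene",(3,90,60),(18,255,255),(340,195,390,230))):
    k,b=blobs(d[n]["img"],lo,hi,box)
    for a in b[:2]:
        print(n,lo,cv2.contourArea(a),cv2.fitEllipse(a) if len(a)>5 else 0,cv2.minAreaRect(a))
E
```

```text
top (3, 90, 60) 1437.5 ((164.02757263183594, 225.664794921875), (42.17011642456055, 43.48256301879883), 32.191627502441406) ((164.5, 225.5), (43.0, 43.0), 90.0)
top (95, 120, 40) 511.5 ((272.5003967285156, 185.41705322265625), (25.39737892150879, 25.74186134338379), 163.82655334472656) ((272.5, 185.0), (25.0, 26.0), 0.0)
top (0, 150, 60) 126.0 ((422.5651550292969, 220.24920654296875), (6.53257417678833, 28.489627838134766), 4.016674518585205) ((422.6446533203125, 219.974609375), (6.5547285079956055, 24.223997116088867), 4.085616588592529)
scene (95, 120, 40) 20.0 ((292.33404541015625, 232.14642333984375), (12.427589416503906, 20.174264907836914), 88.52454376220703) ((286.73529052734375, 231.05885314941406), (9.701424598693848, 12.854387283325195), 14.03624439239502)
scene (0, 150, 60) 114.0 ((143.34640502929688, 241.8652801513672), (5.99698543548584, 26.20874786376953), 172.1095428466797) ((143.18902587890625, 241.7012176513672), (23.301055908203125, 6.405029773712158), 83.6598129272461)
scene (3, 90, 60) 628.5 ((365.6167907714844, 214.01104736328125), (21.33737564086914, 37.643367767333984), 98.16162109375) ((365.5, 214.0), (22.0, 37.0), 90.0)
```

View pics/crop0.png

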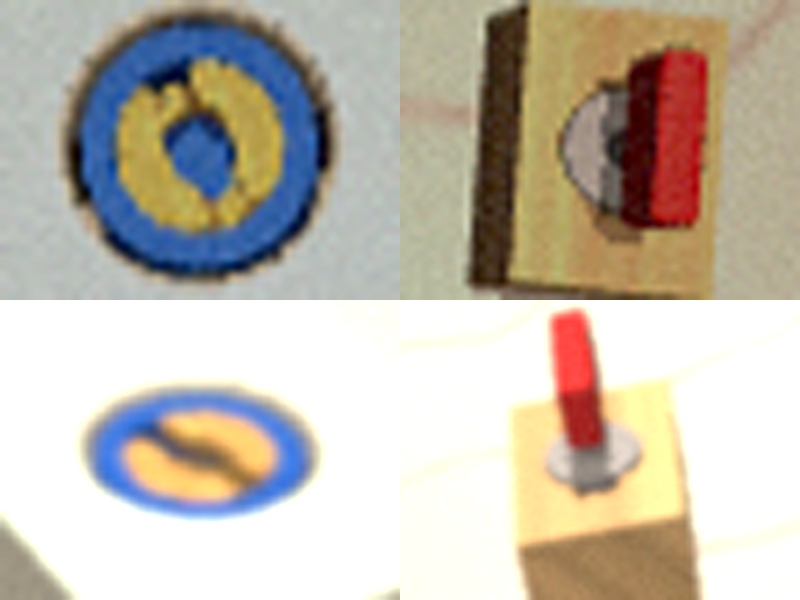

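The slot in the brass runs from upper-left to lower-right, tilted a little from the filter's x axis. The handle's top face is at about (423,220). Next I'll rectify onto the known planes and compute positions.

Run:
```python
import pickle
from h import *
d=pickle.load(open("f0.pkl","rb"));T,S=d["top"],d["scene"]
print("coaster",plane(T,164.3,225.5,.008),plane(S,365.6,214,.008),"coaster tri",tri(T,(164.3,225.5),S,(365.6,214)))
print("cart",plane(T,272.5,185.2,.071))
k,b=blobs(T["img"],(0,150,60),(6,255,255),(400,195,440,245))
bx=cv2.boxPoints(cv2.minAreaRect(b[0]));w=np.array([plane(T,*p,.098) for p in bx])
print("handle",w.mean(0),w.round(4).tolist())
# stand top face, filter top face
for nm,lo,hi,box,z in(("stand",(10,60,80),(28,255,255),(385,190,440,255),.045),("filter",(0,0,115),(179,28,255),(235,140,312,232),.075)):
    k,b=blobs(T["img"],lo,hi,box); a=cv2.minAreaRect(cv2.convexHull(b[0]));w=np.array([plane(T,*p,z) for p in cv2.boxPoints(a)])
    print(nm,a,w.mean(0),w.round(4).tolist())
c=plane(T,272.5,185.2,.071)
out=[]
for F in(T,S):
    g=np.linspace(.03,-.03,400)
    W=np.array([[ [c[0]+x,c[1]+y,.071] for y in g] for x in g]).reshape(-1,3)
    M=F["world_from_camera"];P=(W-M[:3,3])@M[:3,:3];K=F["camera_matrix"]
    u=K[0,2]+K[0,0]*P[:,0]/-P[:,2];v=K[1,2]-K[1,1]*P[:,1]/-P[:,2]
    out.append(cv2.remap(F["img"],u.reshape(400,400).astype('f4'),v.reshape(400,400).astype('f4'),cv2.INTER_CUBIC))
cv2.imwrite("pics/rect0.png",cv2.convertScaleAbs(np.hstack(out)[:,:,::-1],alpha=1.3))
```

```text
coaster [0.49259978 0.26024311 0.008     ] [0.49730629 0.25805662 0.008     ] coaster tri [0.49292957 0.26146365 0.00435184]
cart [0.5673532  0.01088276 0.071     ]
handle [ 0.48315482 -0.29002241  0.098     ] [[0.4595, -0.2803, 0.098], [0.5081, -0.2868, 0.098], [0.5068, -0.2998, 0.098], [0.4582, -0.2932, 0.098]]
stand ((418.3719482421875, 220.15243530273438), (36.773704528808594, 44.614341735839844), 6.34019136428833) [ 0.48683317 -0.29963045  0.045     ] [[0.4447, -0.253, 0.045], [0.5399, -0.2691, 0.045], [0.5288, -0.3467, 0.045], [0.434, -0.3298, 0.045]]
filter ((272.2528991699219, 184.5587158203125), (70.14328002929688, 57.824462890625), 82.7468032836914) [0.56876642 0.01140836 0.075     ] [[0.6373, 0.0801, 0.075], [0.6493, -0.0424, 0.075], [0.5002, -0.0562, 0.075], [0.4882, 0.0641, 0.075]]
```

View pics/rect0.png

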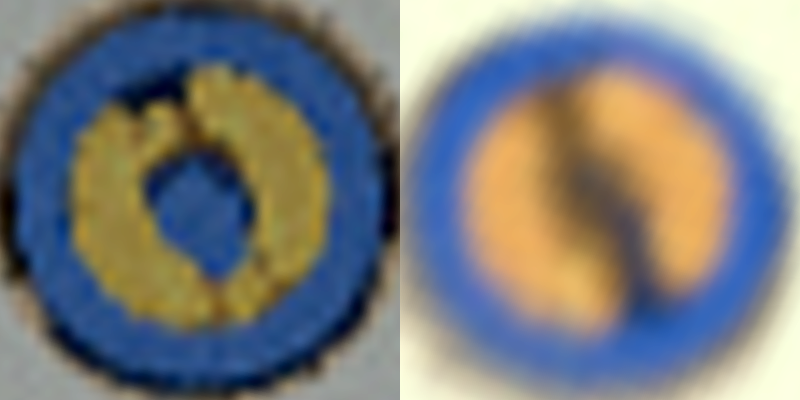

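Both rectified views agree. The slot goes from about (155,95) to (240,300) with up = +x, so its yaw is ≈ +0.385 rad, and the cartridge is centred at (0.5674, 0.0109). Next I check IK and grasp the puller.

```bash
cat >> h.py <<'E'
def R(p):
    c,s=np.cos(p),np.sin(p);return np.array([[c,s,0],[s,-c,0],[0,0,-1.]])
OFF=.052   # TCP above puller tip
def proj(F,X):
    M=F["world_from_camera"];p=(np.asarray(X)-M[:3,3])@M[:3,:3];K=F["camera_matrix"]
    return K[0,2]+K[0,0]*p[0]/-p[2],K[1,2]-K[1,1]*p[1]/-p[2]
E
python3 - <<'E'
import pickle
from h import *
from rig import r
d=pickle.load(open("f0.pkl","rb"));S=d["scene"]
print(proj(S,(.4832,-.290,.083)),"vs 143.3,241.8")
print(r.get_eef_rot().round(2).tolist())
P=[((.4832,-.290,.12),-.14),((.4832,-.290,.064),-.14),((.5674,.0109,.13),.385),((.5674,.0109,.096),-.87),((.5674,.0109,.2),-.87),((.493,.26,.15),-.87),((.493,.26,.15),0)]
for o in(0,np.pi,-np.pi):
    for p,a in P:
        q=r.ik(p,R(a+o));print(o,p,a,None if q is None else np.round(q,2))
E
```

```text
(np.float64(143.89804228133707), np.float64(241.27039084289262)) vs 143.3,241.8
[[0.9, 0.43, -0.0], [0.43, -0.9, 0.0], [0.0, -0.0, -1.0]]
0 (0.4832, -0.29, 0.12) -0.14 [-0.56  0.49  1.84 -0.    0.82  1.15]
0 (0.4832, -0.29, 0.064) -0.14 [-0.56  0.58  1.86 -0.    0.71  1.15]
0 (0.5674, 0.0109, 0.13) 0.385 [-0.    0.48  1.83 -0.    0.84  1.18]
0 (0.5674, 0.0109, 0.096) -0.87 [-0.    0.53  1.84 -0.    0.77  2.44]
0 (0.5674, 0.0109, 0.2) -0.87 [-0.    0.38  1.78 -0.    0.98  2.44]
0 (0.493, 0.26, 0.15) -0.87 None
0 (0.493, 0.26, 0.15) 0 [ 0.46  0.43  1.84 -0.    0.87  2.03]
3.141592653589793 (0.4832, -0.29, 0.12) -0.14 [-0.56  0.49  1.84 -0.    0.82 -1.99]
3.141592653589793 (0.4832, -0.29, 0.064) -0.14 [-0.56  0.58  1.86 -0.    0.71 -1.99]
3.141592653589793 (0.5674, 0.0109, 0.13) 0.385 [-0.    0.48  1.83 -0.    0.84 -1.96]
3.141592653589793 (0.5674, 0.0109, 0.096) -0.87 [-0.    0.53  1.84 -0.    0.77 -0.7 ]
3.141592653589793 (0.5674, 0.0109, 0.2) -0.87 [-0.    0.38  1.78 -0.    0.98 -0.7 ]
3.141592653589793 (0.493, 0.26, 0.15) -0.87 [ 0.46  0.43  1.84 -0.    0.87 -0.24]
3.141592653589793 (0.493, 0.26, 0.15) 0 [ 0.46  0.43  1.84 -0.    0.87 -1.11]
-3.141592653589793 (0.4832, -0.29, 0.12) -0.14 [-0.56  0.49  1.84 -0.    0.82 -1.99]
-3.141592653589793 (0.4832, -0.29, 0.064) -0.14 [-0.56  0.58  1.86 -0.    0.71 -1.99]
-3.141592653589793 (0.5674, 0.0109, 0.13) 0.385 [-0.    0.48  1.83 -0.    0.84 -1.96]
-3.141592653589793 (0.5674, 0.0109, 0.096) -0.87 [-0.    0.53  1.84 -0.    0.77 -0.7 ]
-3.141592653589793 (0.5674, 0.0109, 0.2) -0.87 [-0.    0.38  1.78 -0.    0.98 -0.7 ]
-3.141592653589793 (0.493, 0.26, 0.15) -0.87 [ 0.46  0.43  1.84 -0.    0.87 -0.24]
-3.141592653589793 (0.493, 0.26, 0.15) 0 [ 0.46  0.43  1.84 -0.    0.87 -1.11]
```

```bash
sed -i 's/^def R(p):/def R(p):\n    p=p+np.pi  # half turn keeps joint 6 in range/' h.py
python3 - <<'E'
from h import *
from rig import r,grab_frame
import pickle
r.command_gripper(.06,60)
r.move_to((.4832,-.290,.14),R(-.14))
print(r.move_straight((.4832,-.290,.064),speed=.1,f_stop=8),r.get_ee_pos())
r.command_gripper(0,100);print(r.get_width(),r.get_finger_force(),r.get_wrist_force().round(2) )
print(r.move_straight((.4832,-.290,.064+.02),speed=.06),r.get_wrist_force())
r.move_straight((.4832,-.290,.19),speed=.12)
r.move_to((.5674,.0109,.19),R(.385))
r.move_straight((.5674,.0109,.085+OFF),speed=.1);r.wait(.3)
d={n:grab_frame(n) for n in("top","scene")};pickle.dump(d,open("f1.pkl","wb"))
c=lambda im,x,y,w:cv2.resize(im[y-w*3//4:y+w*3//4,x-w:x+w],(400,300),interpolation=cv2.INTER_CUBIC)
im=np.hstack([c(d["top"]["img"],273,186,40),c(d["scene"]["img"],294,220,40)])
cv2.imwrite("pics/hover.png",cv2.convertScaleAbs(im[:,:,::-1],alpha=1.4))
print(r.get_clock(),r.get_ee_pos(),r.get_wrist_force(),r.get_ft_torque(),r.get_width())
E
```

```text
False [ 0.48355115 -0.29025697  0.06439051]
0.012749302366504596 97.53924250602722 [-1.39 -0.61  6.32]
False [ 0.64468933  0.96125756 -1.75044924]
7.3833 [0.56756718 0.01094668 0.13735233] [-0.26438796  0.42840495 -0.63528989] [ 0.06450255  0.0105588  -0.0166084 ] 0.012882235222636883
```

View pics/hover.png

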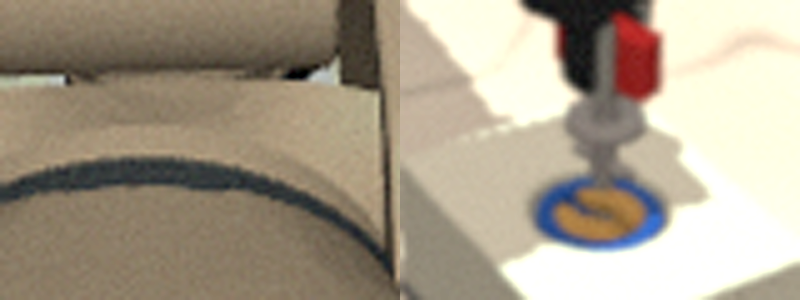

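The scene crop shows the puller upright in the jaws, with its nose near crop (600,185), just behind and above the socket at (600,213). I'll compare that with projections, then press lightly.

Run:
```python
from h import *
from rig import r
import pickle
S=pickle.load(open("f1.pkl","rb"))["scene"]
toc=lambda p:(400+(p[0]-254)/.2,(p[1]-190)/.2)
x,y,z=r.get_ee_pos()
for n,X in(("tip",(x,y,z-.052)),("flange",(x,y,z-.052+.037)),("socket",(.5674,.0109,.071))): print(n,np.round(toc(proj(S,X)),1))
q=np.array(toc(proj(S,(x+.003*np.cos(.385),y+.003*np.sin(.385),z-.052))))-toc(proj(S,(x,y,z-.052)));print("3mm along puller x",q)
r.move_straight((.5674,.0109,.071+.002+OFF),speed=.06)
print(r.get_wrist_force())
h=r.move_straight((.5674,.0109,.044+OFF),speed=.015,f_stop=4)
print(h,r.get_ee_pos()-[0,0,OFF+.013],r.get_wrist_force(),r.get_ft_torque(),r.get_clock())
```

```text
tip [598.3 184.7]
flange [600.7 113.4]
socket [597.2 211.3]
3mm along puller x [5.2244509  2.79840196]
[-0.61961618  0.10722314 -0.71143174]
True [0.56746613 0.01088548 0.03482197] [-1.23292699 -1.45774296  5.05733935] [0.03704193 0.14227881 0.01108002] 9.2333
```

The tip reads 34.8 mm at contact, so the pin dropped straight through the slot. Now I'll screw in with small steps under force feedback.

Run:
```python
from h import *
from rig import r
p=np.array([.5674,.0109,.013+.0347+OFF]);b=np.array([-.6,.1,-.7]);a0=.385;adj=np.zeros(3)
for k in range(1,16):
    deg=5*k; n=np.interp(deg,[10,60],[0,.0035])
    t=p+adj-[0,0,n]
    r.move_straight(t,R(a0-np.radians(deg)),speed=.02)
    f=r.get_wrist_force()-b;m=r.get_ft_torque();e=r.get_ee_pos()
    print(deg,f.round(1),m.round(2),((e-p)*1e3).round(2),round(e[2]-OFF-.013,4),round(r.get_clock(),2))
    if abs(f).max()>14 or abs(m[2])>.8: print("stop");break
    # admittance: yield to contact force
    adj+=np.clip(f*np.array([8e-5,8e-5,5e-5]),-5e-4,5e-4)
x=r.get_eef_rot()[:,0];print("yaw turned",np.degrees(a0-(np.arctan2(-x[1],-x[0]))),r.get_width())
```

```text
5 [ 0.8 -0.8  2.2] [-0.09  0.01  0.02] [ 0.41 -0.04  0.23] 0.0349 9.48
10 [ 2.4 -0.4  2. ] [-0.04 -0.14 -0.  ] [ 0.25 -0.12  0.15] 0.0349 9.73
15 [ 0.8 -0.7  2.6] [-0.04 -0.05  0.01] [ 0.32 -0.1  -0.08] 0.0346 9.98
20 [ 1.3 -0.1  2.6] [-0.13 -0.04 -0.05] [ 0.39 -0.21 -0.31] 0.0344 10.23
25 [ 1.2 -1.3  1.6] [-0.11 -0.05 -0.01] [ 0.43 -0.24 -0.58] 0.0341 10.48
30 [ 0.9 -0.   1.5] [-0.1  -0.06 -0.04] [ 0.48 -0.32 -0.89] 0.0338 10.73
35 [ 0.5 -0.3  1.6] [-0.11 -0.03 -0.  ] [ 0.48 -0.31 -1.2 ] 0.0335 10.98
40 [ 1.5 -0.6 -0.4] [-0.07 -0.03  0.03] [ 0.44 -0.29 -1.54] 0.0332 11.23
45 [-0.3  0.2 -0. ] [-0.08  0.03  0.04] [ 0.6  -0.35 -1.86] 0.0328 11.48
50 [1.  0.5 0.2] [-0.02  0.02 -0.01] [ 0.66 -0.31 -2.15] 0.0326 11.73
55 [ 1.2 -0.4 -0. ] [-0.    0.01 -0.01] [ 0.74 -0.3  -2.49] 0.0322 11.98
60 [ 0.2  0.1 -0.2] [-0.11 -0.04 -0.02] [ 0.85 -0.35 -2.83] 0.0319 12.23
65 [ 0.2  0.4 -0.2] [ 0.01 -0.03  0.03] [ 0.87 -0.3  -2.84] 0.0319 12.48
70 [ 0.3  0.  -0.6] [0.   0.04 0.  ] [ 0.91 -0.26 -2.83] 0.0319 12.73
75 [ 0.8 -0.8  0.4] [-0.14  0.15  0.28] [ 0.82 -0.32 -2.87] 0.0318 12.98
yaw turned 74.68505054139428 0.012444105267382193
```

At 75° the moment rises to 0.28 N·m, which is the hard stop, with the tip at ≈31.8 mm. Now I settle briefly and draw it up.

Run:
```python
from h import *
from rig import r,grab_frame
e=r.get_ee_pos();e[2]-=.0004;r.move_straight(e,speed=.01);r.wait(.3)
print(r.get_wrist_force(),r.get_ee_pos())
z0=e[2]
for dz in(.002,.005,.01,.02,.03,.04,.047,.053,.07,.085):
    r.move_straight((e[0],e[1],z0+dz),speed=.015 if dz<.012 else .03)
    print(dz,r.get_wrist_force().round(1),r.get_ft_torque().round(2),r.get_ee_pos().round(4),round(r.get_clock(),2))
f=grab_frame("scene")["img"]
cv2.imwrite("pics/lift.png",cv2.resize(f[130:310,200:440],(800,600))[:,:,::-1])
```

```text
[-2.93120396 -1.41501765  4.99285357] [0.5682854  0.01057031 0.09666789]
0.002 [ 0.2 -1.  -6.3] [-0.08 -0.08  0.22] [0.5679 0.0106 0.0978] 13.82
0.005 [  0.6  -1.1 -10.9] [-0.01 -0.04  0.15] [0.5677 0.0107 0.101 ] 14.17
0.01 [-2.5  0.7 -9.1] [0.01 0.25 0.06] [0.5681 0.0106 0.1067] 14.65
0.02 [-2.1 -0.  -5.1] [0.07 0.46 0.07] [0.5685 0.0106 0.1171] 15.13
0.03 [-2.3  0.4 -4.7] [0.12 0.35 0.03] [0.5685 0.0106 0.1269] 15.62
0.04 [-1.1 -0.2 -4.9] [0.05 0.38 0.11] [0.5684 0.0106 0.1369] 16.1
0.047 [-1.8 -0.5 -4.2] [0.07 0.28 0.08] [0.5685 0.0106 0.144 ] 16.48
0.053 [ 0.6 -0.2 -3.5] [0.   0.02 0.04] [0.5692 0.0106 0.1504] 16.83
0.07 [ 0.6  0.  -4. ] [0.04 0.03 0.02] [0.5681 0.0106 0.1664] 17.55
0.085 [ 0.1 -0.1 -4.1] [-0.02 -0.02 -0.  ] [0.5682 0.0106 0.1815] 18.2
```

View pics/lift.png

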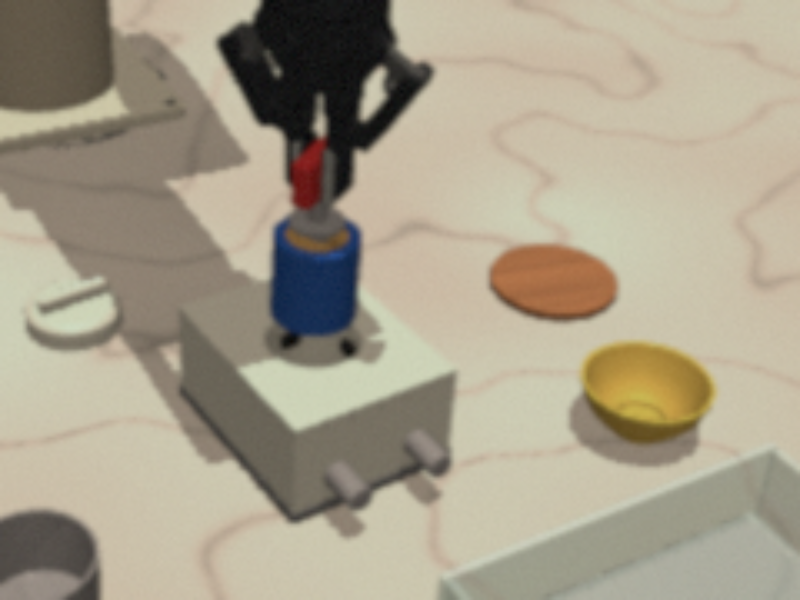

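The lift picture shows the cartridge out of the well and hanging upright from the puller, with the coaster clear at right, about (555,280). I'll carry it over and lower it gently.

Run:
```python
from h import *
from rig import r,grab_frame
e=r.get_ee_pos()
r.move_straight((e[0],e[1],e[2]+.012),speed=.06)
r.move_straight((.494,.2600,e[2]+.012),speed=.1)
r.move_straight((.494,.2600,.108),speed=.07);r.wait(.4)
print(r.get_wrist_force(),r.get_clock())
h=r.move_straight((.494,.2600,.087),speed=.012,f_stop=3)
print(h,r.get_ee_pos(),r.get_wrist_force(),r.get_ft_torque(),r.get_clock())
d={n:grab_frame(n) for n in("top","scene")}
cv2.imwrite("pics/set.png",cv2.resize(d["scene"]["img"][120:270,290:490],(800,600))[:,:,::-1])
```

```text
[-0.30294946 -0.04615308 -3.63858026] 23.1167
True [0.49376927 0.25985897 0.09149109] [0.52925704 1.1477927  2.18037858] [ 0.04871874 -0.11031193  0.04846554] 24.35
```

View pics/set.png

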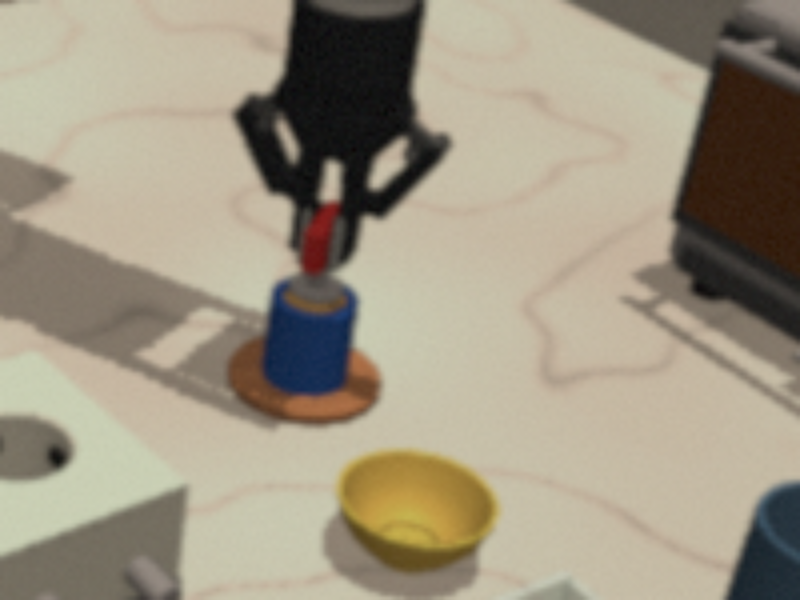

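The cartridge is standing in the middle of the coaster. I'll release and retreat.

Run:
```python
from h import *
from rig import r,grab_frame
r.command_gripper(.05);r.wait(.3)
print(r.get_width(),r.get_wrist_force())
r.move_straight((.494,.26,.16),speed=.05);r.move_straight((.494,.26,.25),speed=.15)
r.move_to((.42,0,.3),R(-.87));r.wait(.5)
d={n:grab_frame(n) for n in("top","scene")}
im=np.hstack([cv2.resize(d["top"]["img"][180:270,105:225],(400,300)),cv2.resize(d["scene"]["img"][120:270,290:490],(400,300))])
cv2.imwrite("pics/end.png",im[:,:,::-1]);print(r.get_clock())
```

```text
0.05005702602160466 [-1.03768942 -0.18949607  0.85163228]
29.1417
```

View pics/end.png

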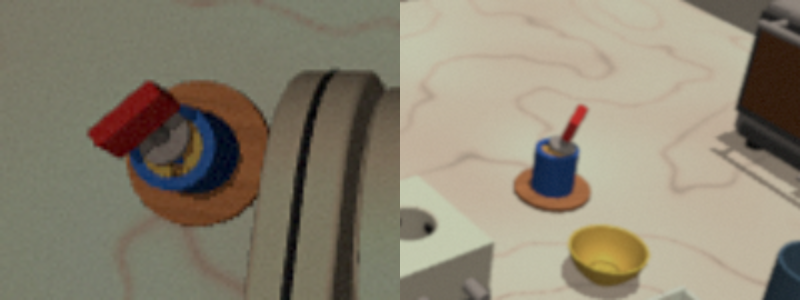

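The top crop shows the cartridge centred on the coaster. The puller leans in its loose socket, so I'll measure the lean and the cartridge's position before handing in.

Run:
```python
from h import *
from rig import r,grab_frame
T,S=grab_frame("top"),grab_frame("scene")
def C(F,lo,hi,box):
    k,b=blobs(F["img"],lo,hi,box,5);c=np.vstack(b[:1]);return np.array(cv2.minAreaRect(c)[0]),cv2.minAreaRect(c)
t,a=C(T,(0,130,40),(6,255,255),(125,195,170,235));s,b=C(S,(0,130,40),(6,255,255),(355,160,395,200))
print(a,b);H=tri(T,t,S,s);print("handle",H)
bt=(100,110,40),(125,255,255)
t,a=C(T,*bt,(135,195,190,255));s,b=C(S,*bt,(345,180,390,225));print("blue",a,b)
for z in(.03,.037,.066):print(z,plane(T,*t,z))
print("expected upright cyl px top: topc",proj(T,(.493,.26,.066)),"botc",proj(T,(.493,.26,.008)),proj(S,(.493,.26,.066)),proj(S,(.493,.26,.008)))
print("handle if upright",proj(T,(.493,.26,.11)),proj(S,(.493,.26,.11)))
_,c=C(T,(3,90,60),(18,255,255),(135,195,195,255));print("coaster",c)
```

```text
((144.78318786621094, 215.75221252441406), (12.887876510620117, 26.15203857421875), 48.8140754699707) ((376.79998779296875, 181.39999389648438), (4.4721360206604, 18.782970428466797), 26.56505012512207)
handle [0.50630969 0.27052212 0.10697669]
blue ((158.4251251220703, 225.79818725585938), (20.101329803466797, 25.794187545776367), 49.08561706542969) ((366.3811340332031, 204.13397216796875), (20.210309982299805, 26.53754997253418), 10.619654655456543)
0.03 [0.49071044 0.2667836  0.03      ]
0.037 [0.49020935 0.26459016 0.037     ]
0.066 [0.48813338 0.25550306 0.066     ]
expected upright cyl px top: topc (np.float64(156.33435137700366), np.float64(223.56954421920923)) botc (np.float64(164.4068354719616), np.float64(225.32117443354127)) (np.float64(368.069998955938), np.float64(193.97834807598056)) (np.float64(365.26772588254187), np.float64(212.99369165898997))
handle if upright (np.float64(149.43294312374326), np.float64(222.07202312463042)) (np.float64(370.31229368803173), np.float64(178.76284136825618))
coaster ((165.43394470214844, 226.4811248779297), (39.22381591796875, 44.088783264160156), 34.38034439086914)
```

The handle is about 17 mm off-axis. That is a lean of about 0.29 rad within the socket's play, which puts the tip about 4 mm off-axis, inside the 8 mm limit. The cartridge is upright and centred, so I'm handing in.

```bash
python3 -c "
from rig import finish_job,r
r.wait(1);print(finish_job())"
```

```text
the job is handed in; nothing more can be done
None
```

The job is handed in, with no verdict returned: the cartridge stands upright near the middle of the coaster with the puller still screwed in, though the puller leans about 0.29 rad in its loose socket (tip about 4 mm off-axis, my estimate, limit 8 mm).

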